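# Find the shaft flat and hold the clamp collar on it

### The job

Turn the mixer's shaft with the gripper until its set-screw flat faces the notched driver rest at the front of the drive, with a finger pressed on the flat to feel that it is there, leaving the collar down. Then take the collar with its set screw still pointing at the driver rest, lift it until the whole collar is on the flatted part of the shaft without coming off the top, and finish holding it still there in the gripper, ready for the screw to be tightened. Leave the other things on the bench where they are.

Things in the scene. Friction and masses are not known exactly. Their poses are not given: they have to be found in the camera images.
- drive: Fixed drive unit of a tube mixer: white housing 170 x 170 mm, top 60 mm above the bench, with a vertical round shaft of 30 mm diameter up its middle. Origin on the shaft's axis at bench level, z up, -x to the housing's front. The shaft rises through a fixed boss (40 mm diameter, top 84 mm above the bench), on which the collar rests
- driver_rest (a point): Top of the small notched steel driver rest (10 x 26 mm, 92 mm above the bench) on the housing's front edge, 72 mm from the shaft's axis
- shaft_top (a point): Centre of the shaft's upper end, 137 mm above the bench; seen from above this end is a D, 30 mm in diameter. The shaft turns either way without stops in a full turn, with light friction (0.06 N m), stays where it is left, and cannot rise
- flat (a point): Set-screw flat milled on one side of the upper shaft, turning with it: 22 mm wide, from 102 to 137 mm above the bench, its face 10 mm from the axis, so the shaft is 25 mm thick across the flat, 30 mm elsewhere (and all below the flat). Origin at the centre of the flat's face; x points straight out of the flat, away from the axis; z up. Jaws closed across the flat pull it square to the pads
- collar: Dark steel clamp collar around the shaft: 50 mm outer diameter, 14 mm tall, about 140 g. Origin at its centre, on the axis, 91 mm above the bench at rest; z up. Its set screw, 11 mm thick, sticks out 13 mm from the rim on its -x side. It slides up and down the shaft and turns on it almost freely, apart from the shaft's turning, and slides down when let go
- set_screw (a point): Outer end of the collar's set screw, 38 mm from the shaft's axis, level with the collar's centre
- collar_lift (a joint): Height of the collar above its rest, in m: 0 resting on the boss; 0.018 when its lower face reaches the lower end of the flat; 0.039 when its upper face is level with the shaft's top end; mechanical limit 0.065
- hexdriver_mid (a point): a screwdriver-like hex driver about 160 mm long lying on the bench; a bystander. This point is its centre
- carousel_mid (a point): the grey tube-carousel hub, a disc of 110 mm diameter, 22 mm tall, lying flat on the bench; a bystander. This point is its centre
- reagent_mid (a point): an amber bottle, 56 mm diameter, 115 mm tall, standing; a bystander. This point is its centre
- slidebox_mid (a point): a white microscope-slide box 85 x 60 x 32 mm lying flat; a bystander. This point is its centre
- beaker_mid (a point): a glass beaker, 70 mm diameter, 85 mm tall, standing; a bystander. This point is its centre
- jar_mid (a point): a white jar, 68 mm diameter, 75 mm tall, standing; a bystander. This point is its centre
Mind the look-alikes: they are no part of the job. What is shaped like the drive but blue or brown is not meant.

How it is judged:
On the way:
1. the flat faces the driver rest, with a finger pressed on it, and the collar is still down (angle between the x axis of flat and the x axis of drive, either way round below 0.2 rad and x of flat in the frame of drive below -0.005 m and contact force between the fingers and flat above 2 N and value of joint collar_lift below 0.005 m), for 0.2 s.
At the end, for the whole second after the job is handed in: The gripper's fingers hold the collar (more than 3 N), still (under 10 mm/s), raised 16.5 to 40.5 mm above its rest so that all of it is on the flatted length; the flat faces the driver rest within 0.2 rad and the collar's set screw points to it within 0.25 rad (angle between the x axis of flat and the x axis of drive, either way round below 0.2 rad and x of flat in the frame of drive below -0.005 m and angle between the x axis of collar and the x axis of drive, either way round below 0.25 rad and x of set_screw in the frame of drive below -0.02 m and value of joint collar_lift between 0.0165 and 0.0405 m and contact force between the fingers and collar above 3 N and linear speed of collar below 0.01 m/s); the arm keeps its last pose, push and grip.
It fails at once if another thing on the bench was displaced by more than 30 mm (distance of any of hexdriver_mid, carousel_mid, reagent_mid, slidebox_mid, beaker_mid, jar_mid from where it was at the start of the episode above 0.03 m).
It also fails if it takes over 66 s, if anything falls off the work surface, if the arm or the gripper's body presses on something with over 40 N, if the wrist force passes 120 N, or if a joint passes its speed limit or range.

### The arm

A 7-joint arm with a two-finger parallel gripper is mounted at the origin on the work surface. World frame = base frame: x ahead of the robot, y to its left, z up, the work surface at z = 0. Lengths are in m, angles in rad, forces in N, time in s.
With the tool pointing down it reaches from about 0.4 to 0.9 m from the base axis. Payload 5.5 kg.
Tool frame: the origin (TCP) lies between the finger pads; the fingertips stand 14 mm ahead of it and the grasp point (between the pads) lies 5 mm behind it; x points along the fingers, z is the direction in which the jaws open and shut, and the axes are right-handed (so a half turn about x gives the same grasp; the last joint's range is limited). The gripper opens to 92 mm and grips with 3 to 60 N. Pads are 19 mm wide; open, the fingers measure 130 mm over their backs; the gripper's body (75 mm by 190 mm) begins 47 mm behind the grasp point.
Start: joints at [1.496, 0.501, -0.427, 1.55, 0.221, 1.138, -0.21], TCP at [0.215, -0.613, 0.241] pointing down, gripper open.
Joint ranges: [-2.88, 2.88], [-0.31, 2.03], [-1.54, 1.56], [0.2, 2.42], [-1.41, 4.55], [0.19, 2.02], [-2.57, 2.57]. Speed limits (rad/s): [2.57, 2.57, 3.14, 3.14, 3.14, 3.14, 3.14].

### API

Orientations are given as [roll, pitch, yaw] about the fixed x, y, z axes, in that order (R = Rz(yaw) Ry(pitch) Rx(roll)).
In Python, from workcell import r gives the robot as it stands.
- The arm moves only by the tool carry_out, never from a script. Its argument "series" is one flat list of numbers, 5 for each row, row after row: the shift along the tool's x, y, z in m, then the turn about the tool's x in degrees, then the finger opening in m, from 0 to 0.0918. A call has exactly 10 rows; each row is the pose to reach, as a shift and turn from the pose commanded when the call began, along the tool's axes at that moment; what a row does not reach only later rows make up. A row lasts 1/10 s, in which the tool goes at most 50 mm and 8.59 degrees, less where a joint would pass 70% of its speed; a pose out of reach is approached as far as the arm can. A call with a gripper value outside its range is refused whole. The fingers move at their own pace and stop on an object; the grip force is fixed at half the most. Time passes only in rows, so rows that repeat a pose let the fingers close, or fill a call up. It gives the time, the measured TCP pose, the force and the opening at its end, in the units of the state.
- r.observe(): the state, without advancing time (a new reading comes with each control period).
- r.read_camera(name): name is "side" or "top" or "wrist"; returns a dict with "image" (420x560x3 uint8, blue, green, red), "fovy" (degrees; the focal length in pixels is half the picture's height over the tangent of half this angle, whatever the lens; pixels are square), "cx", "cy" (the principal point, pixels), "T" (4x4, takes a point from camera to world coordinates). Camera axes: x right, y down, z forward; pixel columns grow to the right and rows downward; lengths in m; the calibration is good to about 2 mm. A picture is of the moment at which its call begins. There is no depth.
- r.job_done(): hands the job in, once; it reports no verdict.
The state is a dict: "time": time; "qpos": joint angles; "qvel": joint speeds; "tau": joint torques, N m; "eef_pos": TCP position; "tcp_rot": TCP orientation; "force": force on the tool from outside, world axes, zero at the start; "moment": the same for the moment, N m; "finger_gap": opening from 0.0 (shut) to 1.0 (fully open).
Only numpy, scipy, OpenCV 4.12 (cv2) and the standard library are available. Lean on these libraries where they do the work, as an engineer would, in place of code of your own. Each camera call takes 0.05 s, during which the arm holds its last target. There are 200 camera calls.

## Working session

There is one attempt and no reset: what is moved stays moved. The work goes in short steps, Python scripts to look and compute and a tool call to move; the robot and the scene stay as the last step left them, time stands still between calls to the robot, and variables do not carry over. Pictures are saved under pics/ and viewed, about 8 in all and at most 12, crops included, and the job is handed in when it is done.

Besides the shell and the picture viewer there is one more tool, called as name(argument=value, ...) on one line, values as JSON. carry_out: Moves the arm, as the interface text tells. Its arguments: {"type":"object","properties":{"series":{"type":"array"}},"required":["series"]}

```bash
ls; mkdir -p pics; cat > h.py <<'E'
import numpy as np, cv2
from workcell import r
def cam(n,fn=None):
    c=r.read_camera(n)
    if fn: cv2.imwrite('pics/'+fn,c['image'])
    return c
def K(c):
    f=210/np.tan(np.radians(c['fovy'])/2); return f
def ray(c,u,v):
    f=K(c); T=np.array(c['T']); d=T[:3,:3]@np.array([(u-c['cx'])/f,(v-c['cy'])/f,1]); return T[:3,3],d/np.linalg.norm(d)
def onz(c,u,v,z):
    o,d=ray(c,u,v); return o+d*(z-o[2])/d[2]
def proj(c,p):
    T=np.array(c['T']); q=T[:3,:3].T@(np.array(p)-T[:3,3]); f=K(c); return c['cx']+f*q[0]/q[2], c['cy']+f*q[1]/q[2]
def tri(a,b):
    (o1,d1),(o2,d2)=a,b
    A=np.stack([d1,-d2],1); s=np.linalg.lstsq(A,o2-o1,rcond=None)[0]
    p,q=o1+s[0]*d1,o2+s[1]*d2; return (p+q)/2,np.linalg.norm(p-q)
E
python3 - <<'E'
from h import *
a=cam('top','top0.png');b=cam('side','side0.png')
for c in(a,b): print(c['fovy'],c['cx'],c['cy'],np.round(c['T'],3).tolist())
print(r.observe())
E
```

```text
pics
47.9741155414068 276.5698598770331 204.33192618625864 [[-0.009, -0.98, 0.198, 0.249], [-1.0, 0.011, 0.009, -0.036], [-0.011, -0.198, -0.98, 1.485], [0.0, 0.0, 0.0, 1.0]]
42.794273476897956 275.1455421766264 224.4561687876895 [[-0.744, -0.478, 0.467, -0.166], [-0.668, 0.525, -0.527, 0.732], [0.007, -0.704, -0.71, 1.152], [0.0, 0.0, 0.0, 1.0]]
{'time': 0.1, 'qpos': array([ 1.49623102,  0.50177672, -0.42681246,  1.55132756,  0.220792  ,
        1.13830712, -0.21034099]), 'qvel': array([ 0.0006721 , -0.00067125, -0.00067567, -0.00039855, -0.00115928,
       -0.00068183,  0.00045296]), 'tau': array([-1.09983142e-02, -5.67869282e+01, -5.83857402e+00, -2.79913938e+01,
       -6.90146489e-02,  2.41740863e-02,  3.26011798e-05]), 'eef_pos': array([ 0.21516422, -0.61271499,  0.23977575]), 'tcp_rot': array([3.09804023, 1.56902953, 1.86501398]), 'force': array([ 0.17137373, -0.74342995,  0.08312913]), 'moment': array([-0.03543291,  0.02032342, -0.03598509]), 'finger_gap': 1.0036984167088967}
```

View pics/top0.png

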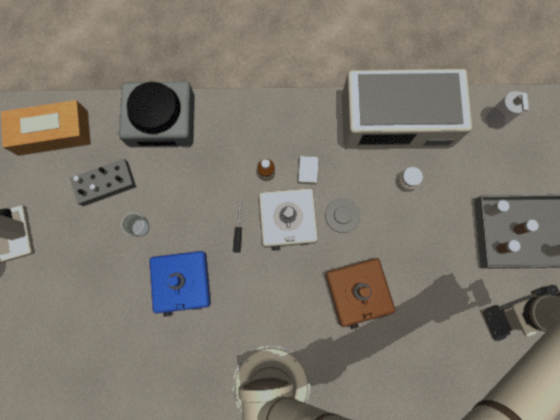

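View pics/side0.png

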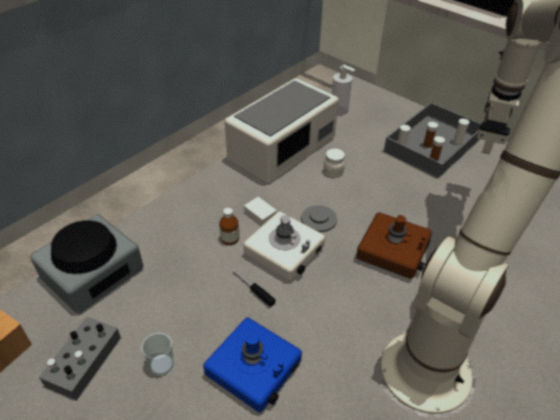

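The top view has three drive-shaped things: white (288,217), blue (180,282) and brown (360,292). The white one fits the description. At the far left (10,235) there is also a white object, which isn't shaped like the drive. I'll confirm with one enlarged crop.

```bash
python3 - <<'E'
from h import *
a=cv2.imread('pics/top0.png')[180:255,250:325];b=cv2.imread('pics/side0.png')[200:285,240:330]
cv2.imwrite('pics/c1.png',np.hstack([cv2.resize(a,(400,400),interpolation=2),cv2.resize(b,(400,400),interpolation=2)]))
a=cam('top')
for z in (.06,.137): print(onz(a,288,210,z))
E
```

```text
[ 0.51866242 -0.05758021  0.06      ]
[ 0.50407253 -0.05641095  0.137     ]
```

View pics/c1.png

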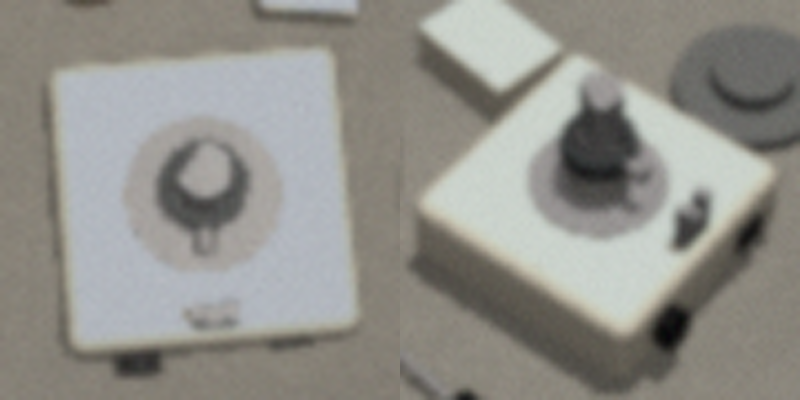

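The crop confirms the white drive: boss and collar at crop (205,185), screw pointing at the rest (212,315). The flat seems to be on the upper left. Next I'll compute the approach in tool axes.

```bash
cat >> h.py <<'E'
from scipy.spatial.transform import Rotation as Rn
def R(): return Rn.from_euler('xyz',r.observe()['tcp_rot']).as_matrix()
def shift(t):
    s=r.observe(); return R().T@(np.array(t)-s['eef_pos'])
def zang():
    z=R()[:,2]; return np.degrees(np.arctan2(z[1],z[0]))
E
python3 - <<'E'
from h import *
print(R().round(3)); print(zang())
a=cam('top');b=cam('side')
# rough: top(289.4,211.9); side shaft top crop (600,90)
print(tri(ray(a,289.4,211.9),ray(b,240+200*90/400,200+90*85/400)))
print(tri(ray(a,289.75,238.5),ray(b,240+300*90/400,200+195*85/400)))
print(shift([.505,-.058,.25]))
w=cam('wrist'); T=np.array(w['T']); print(w['fovy'],R().T@(T[:3,3]-r.observe()['eef_pos']), (R().T@T[:3,:3]).round(2))
E
```

```text
[[-0.     0.943  0.331]
 [ 0.001  0.331 -0.943]
 [-1.     0.    -0.001]]
-70.64271365787984
(array([ 0.50009135, -0.06047523,  0.12863406]), np.float64(0.00029279248839924986))
(array([ 0.42388387, -0.06241051,  0.09423183]), np.float64(0.005327839623519453))
[-0.00934325  0.45723422 -0.42761745]
59.56005749461829 [-0.143948    0.06658064 -0.00086342] [[-0.   -0.25  0.97]
 [ 0.   -0.97 -0.25]
 [ 1.    0.    0.  ]]
```

carry_out(series=[-0.001,0.036,-0.033,0,0.0918,-0.002,0.07,-0.066,0,0.0918,-0.003,0.105,-0.099,0,0.0918,-0.004,0.14,-0.132,0,0.0918,-0.005,0.175,-0.164,0,0.0918,-0.006,0.21,-0.197,0,0.0918,-0.007,0.245,-0.23,0,0.0918,-0.008,0.28,-0.262,0,0.0918,-0.009,0.315,-0.295,0,0.0918,-0.01,0.35,-0.328,0,0.0918])

```text
time: 1.3
eef_pos: [0.4375, -0.1861, 0.2511]
tcp_rot: [0.248, 1.57, -0.985]
force: [1.6, -0.7, 0.3]
finger_gap: 0.999
```

```bash
python3 - <<'E'
from h import *
s=r.observe();print(s['time'],s['eef_pos'],s['qpos'].round(2),zang(),shift([.502,-.060,.25]))
E
```

```text
1.3 [ 0.43753771 -0.18610573  0.25112429] [ 0.97  0.2  -0.7   1.96  0.15  1.04 -1.03] -70.66192039057995 [ 0.00104882  0.10258397 -0.09764596]
```

carry_out(series=[0,0.034,-0.032,0,0.0918,0,0.068,-0.065,0,0.0918,0,0.103,-0.098,0,0.0918,0,0.103,-0.098,0,0.0918,0,0.103,-0.098,0,0.0918,0,0.103,-0.098,0,0.0918,0,0.103,-0.098,0,0.0918,0,0.103,-0.098,0,0.0918,0,0.103,-0.098,0,0.0918,0,0.103,-0.098,0,0.0918])

```text
time: 2.3
eef_pos: [0.5015, -0.0618, 0.2508]
tcp_rot: [-0.091, 1.571, -1.325]
force: [0.1, 0.4, -0.5]
finger_gap: 1.004
```

```bash
python3 - <<'E'
from h import *
w=cam('wrist')
i=w['image']; cv2.imwrite('pics/w1.png',i)
s=r.observe();print(s['time'],s['eef_pos'],s['qpos'].round(2),zang(), proj(w,[.502,-.06,.137]))
E
```

```text
2.35 [ 0.50155418 -0.06164604  0.25078767] [ 0.73  0.28 -0.77  1.89  0.22  1.06 -1.37] -70.69336525071802 (np.float64(276.27677050601864), np.float64(210.11680434479203))
```

View pics/w1.png

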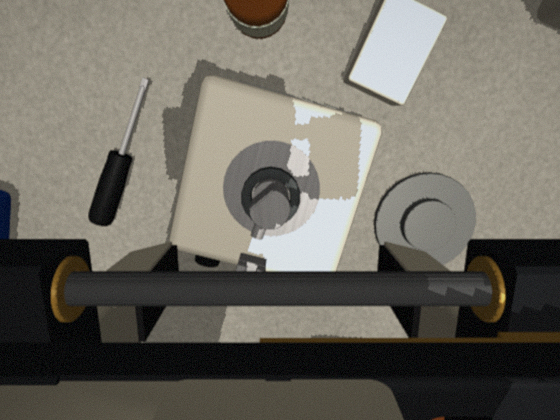

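The wrist view shows the collar and shaft at about (270,200), the set screw toward (259,233) and the driver rest at (252,262), all in the gripper's shadow. I'll enlarge it.

```bash
python3 - <<'E'
from h import *
i=cv2.imread('pics/w1.png')[145:275,205:335]
g=np.clip((i.astype(float)/160)**.6*255,0,255).astype('u1')
cv2.imwrite('pics/c2.png',cv2.resize(g,(600,600),interpolation=cv2.INTER_CUBIC))
E
```

```text
(no output)
```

View pics/c2.png

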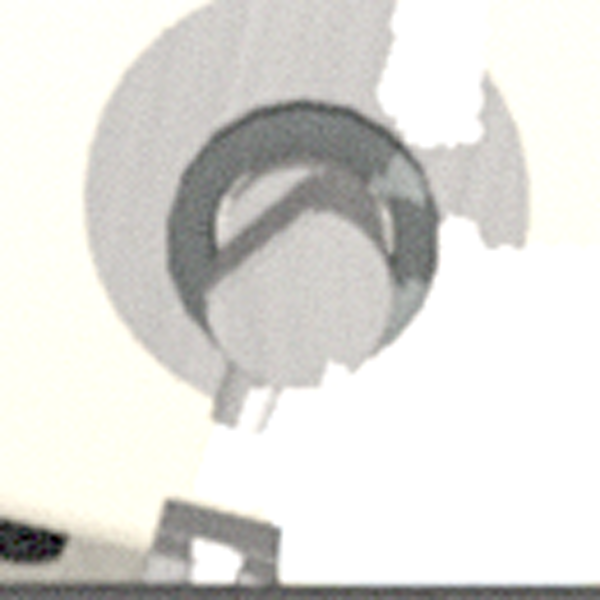

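```bash
python3 - <<'E'
from h import *
w=cam('wrist');t=cam('top')
P=lambda u,v:(205+u*130/600,145+v*130/600)
c,_=cv2.minEnclosingCircle(np.float32([[0,0],[1,1]]))
pts=np.array([(205,293),(315,210),(393,285),(290,388),(365,235),(365,358),(225,350)],float)
for z in(.130,.137):
    W=np.array([onz(w,*P(*p),z)[:2] for p in pts]); A=np.c_[2*W,np.ones(len(W))]; s=np.linalg.lstsq(A,(W**2).sum(1),rcond=None)[0]
    print(z,s[:2],np.sqrt(s[2]+s[0]**2+s[1]**2))
print('tri',tri(ray(w,*P(299,297)),ray(t,289.4,211.9)))
a,b=onz(w,*P(205,293),.137),onz(w,*P(312,210),.137); d=b-a; print('chord',d,'normal ang',np.degrees(np.arctan2(d[1],d[0]))+90)
print('rest top', onz(w,*P(222,515),.092),'collar c',onz(w,*P(303,230),.098))
# housing edges via z=.06 : pixel corners in w1 (205,76),(381,123),(335,270),(172,240)
cs=[onz(w,u,v,.06)[:2] for u,v in((208,77),(380,124),(337,270))]; print(cs)
for p,q in((0,1),(1,2)): e=cs[q]-cs[p]; print(np.linalg.norm(e),np.degrees(np.arctan2(e[1],e[0])))
E
```

```text
0.13 [ 0.49905169 -0.05568405] 0.014972058716988246
0.137 [ 0.5007706  -0.05523943] 0.01457638841858269
tri (array([ 0.4994862 , -0.05808456,  0.12973645]), np.float64(0.0049194842315273025))
chord [ 0.01808328 -0.01148911  0.        ] normal ang 57.57039713879487
rest top [ 0.44465724 -0.05816131  0.092     ] collar c [ 0.50341399 -0.05428138  0.098     ]
[array([0.57575149, 0.02860296]), array([ 0.58857414, -0.1269304 ]), array([ 0.44599771, -0.1424016 ])]
0.15606103676720048 -85.28701468803
0.14341338329902287 -173.8069735275719
```

carry_out(series=[0,0,-0.005,8.5,0.07,0,0,-0.005,17,0.07,0,0,-0.005,25.5,0.07,0,0,-0.005,34,0.07,0,0,-0.005,42.5,0.07,0,0,-0.005,51,0.07,0,0,-0.005,59.5,0.07,0,0,-0.005,68,0.07,0,0,-0.005,76.5,0.07,0,0,-0.005,85,0.07])

```text
time: 3.45
eef_pos: [0.4983, -0.0579, 0.2468]
tcp_rot: [-0.455, 1.561, -3.039]
force: [0.7, -0.6, -1.1]
finger_gap: 0.762
```

carry_out(series=[0,0,0,8.5,0.07,0,0,0,17,0.07,0,0,0,25.5,0.07,0,0,0,34,0.07,0,0,0,42.5,0.07,0,0,0,51,0.07,0,0,0,56.7,0.07,0,0,0,56.7,0.07,0,0,0,56.7,0.07,0,0,0,56.7,0.07])

```text
time: 4.45
eef_pos: [0.5043, -0.0758, 0.2167]
tcp_rot: [-0.705, 1.541, 2.051]
force: [0.1, 0.5, 0.2]
finger_gap: 0.764
```

```bash
python3 - <<'E'
from h import *
w=cam('wrist','w2.png')
s=r.observe();print(s['time'],s['eef_pos'],s['qpos'].round(2),zang())
u,v=proj(w,[.5,-.0565,.137]);print(u,v,w['T'][:3,3]); u,v=int(u),int(v)
i=w['image'][v-75:v+75,u-75:u+75]
g=np.clip((i.astype(float)/200)**.6*255,0,255).astype('u1')
print(u-75,v-75);cv2.imwrite('pics/c3.png',cv2.resize(g,(600,600),interpolation=cv2.INTER_CUBIC))
E
```

```text
4.5 [ 0.50178314 -0.08087146  0.21554715] [-0.9   0.87  1.56  1.95 -0.91  1.35 -2.57] 157.2634788097274
292.3250242129683 243.94402901563524 [ 0.48225907 -0.13926544  0.3594997 ]
217 168
```

View pics/c3.png

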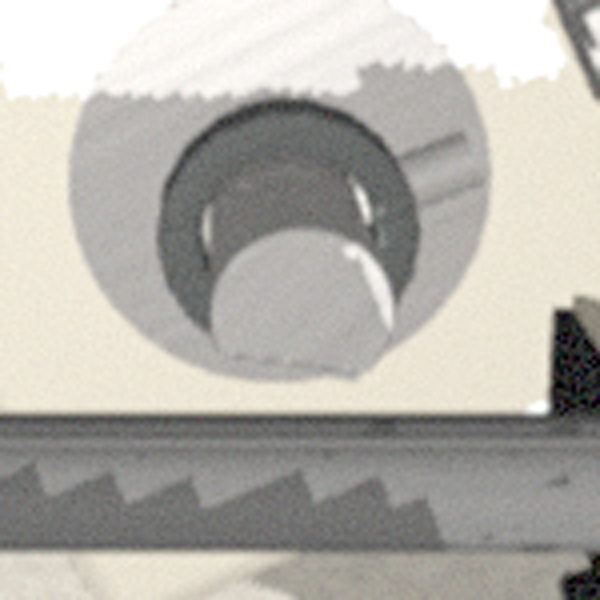

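The last joint reached its range limit, so my sign for j7 was wrong. The legal jaw range here is about -139..155 deg. That allows a direct grip across the flat: jaws at -122°, then +128° to 5.5°. I'll go back to -122°.

carry_out(series=[0,0,0,-8.5,0.07,0,0,0,-17,0.07,0,0,0,-25.5,0.07,0,0,0,-34,0.07,0,0,0,-42.5,0.07,0,0,0,-51,0.07,0,0,0,-59.5,0.07,0,0,0,-68,0.07,0,0,0,-76.5,0.07,0,0,0,-85,0.07])

```text
time: 5.5
eef_pos: [0.5031, -0.081, 0.2209]
tcp_rot: [-2.387, 1.543, 1.852]
force: [0.1, 0.5, 0.1]
finger_gap: 0.764
```

```bash
python3 - <<'E'
from h import *
s=r.observe();print(s['time'],s['eef_pos'],s['qpos'].round(2),zang(),s['tcp_rot'],R().round(3).tolist())
E
```

```text
5.5 [ 0.50314217 -0.08099743  0.22085218] [-0.84  0.55  1.28  1.95 -0.61  1.12 -1.35] -117.11243475526983 [-2.38708352  1.54325521  1.8522935 ] [[-0.008, 0.89, -0.456], [0.026, -0.455, -0.89], [-1.0, -0.019, -0.02]]
```

```bash
python3 - <<'E'
from h import *
print(shift([.5008,-.0548,.165]),shift([.5008,-.0548,.121]))
E
```

```text
[ 0.05654194 -0.0129596  -0.02112618] [ 0.10052525 -0.0121297  -0.02024336]
```

carry_out(series=[0,-0.006,-0.01,2,0.07,0.01,-0.013,-0.021,5,0.07,0.033,-0.013,-0.021,5,0.07,0.0565,-0.013,-0.021,5,0.07,0.0565,-0.013,-0.021,5,0.07,0.0565,-0.013,-0.021,5,0.07,0.0565,-0.013,-0.021,5,0.07,0.0565,-0.013,-0.021,5,0.07,0.0565,-0.013,-0.021,5,0.07,0.0565,-0.013,-0.021,5,0.07])

```text
time: 6.5
eef_pos: [0.5009, -0.0549, 0.1648]
tcp_rot: [-2.277, 1.543, 1.868]
force: [0.0, -0.6, -0.5]
finger_gap: 0.763
```

```bash
python3 - <<'E'
from h import *
w=cam('wrist')
s=r.observe();print(s['time'],s['eef_pos'],s['qpos'].round(2),zang(),R()[:,0].round(3), shift([.5008,-.0548,.121]))
u,v=proj(w,[.5008,-.0548,.137]);print(u,v); u,v=int(u),int(v)
y0,x0=max(v-110,0),u-150
i=w['image'][y0:y0+220,x0:x0+300]
g=np.clip((i.astype(float)/200)**.6*255,0,255).astype('u1')
print(x0,y0);cv2.imwrite('pics/c4.png',cv2.resize(g,None,fx=2.6,fy=2.6,interpolation=cv2.INTER_CUBIC))
E
```

```text
6.55 [ 0.50079457 -0.0548327   0.16463786] [-0.84  0.62  1.22  2.01 -0.72  1.04 -1.41] -122.51856138146165 [-0.008  0.026 -1.   ] [0.0436221  0.00091016 0.00074025]
280.66602333769214 252.1895112541299
130 142
```

View pics/c4.png

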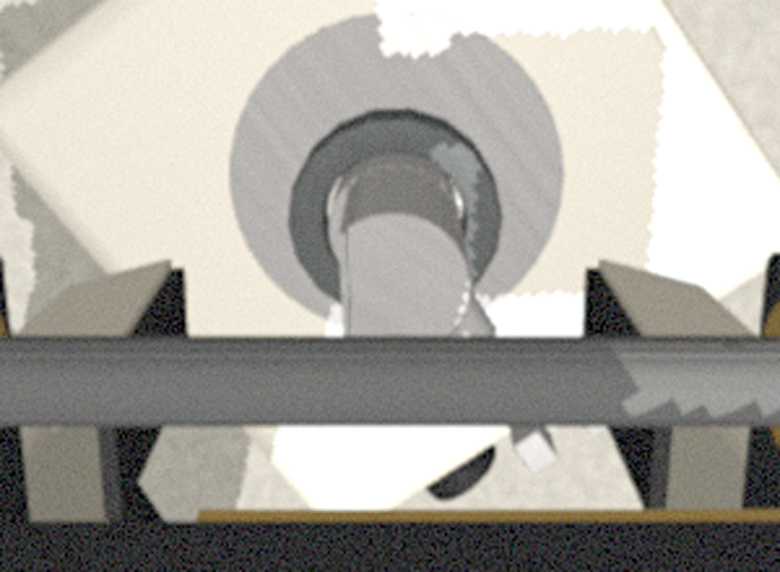

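The flat is on the left at crop x≈346, square to the jaws, and the shaft lies between the fingers. I'll descend and close across it.

carry_out(series=[0.011,0.001,0.004,0,0.07,0.022,0.001,0.004,0,0.07,0.033,0.001,0.004,0,0.07,0.0435,0.001,0.004,0,0.07,0.0435,0.001,0.004,0,0.05,0.0435,0.001,0.004,0,0.035,0.0435,0.001,0.004,0,0.015,0.0435,0.001,0.004,0,0.015,0.0435,0.001,0.004,0,0.015,0.0435,0.001,0.004,0,0.015])

```text
time: 7.55
eef_pos: [0.4991, -0.0576, 0.121]
tcp_rot: [-2.269, 1.543, 1.876]
force: [-0.1, -0.5, 0.3]
finger_gap: 0.288
```

```bash
python3 - <<'E'
from h import *
s=r.observe();print(s['time'],s['eef_pos'],s['qpos'].round(2),zang(),s['force'],s['moment'],s['finger_gap']*.0918, R().T@s['force'])
E
```

```text
7.55 [ 0.49912861 -0.05755957  0.12102192] [-0.78  0.67  1.13  2.04 -0.79  0.96 -1.35] -122.52023008874038 [-0.10146651 -0.49456592  0.29304934] [ 0.0369499  -0.00890237  0.0246942 ] 0.02643568866792111 [-0.3051056   0.17391734  0.4662962 ]
```

carry_out(series=[0,0,0,0,0.015,0,0.0003,0,-8,0.015,0,0.0007,-0.0001,-16,0.015,0,0.001,-0.0002,-24,0.015,0,0.0013,-0.0004,-32,0.015,0,0.0016,-0.0006,-40,0.015,0,0.0019,-0.0008,-48,0.015,0,0.0021,-0.0011,-56,0.015,0,0.0022,-0.0014,-64,0.015,0,0.0024,-0.0017,-72,0.015])

```text
time: 8.55
eef_pos: [0.5018, -0.0577, 0.1209]
tcp_rot: [2.772, 1.544, 1.896]
force: [-1.7, 0.6, 0.9]
finger_gap: 0.272
```

```bash
python3 - <<'E'
from h import *
s=r.observe();print(s['time'],s['eef_pos'],s['qpos'].round(2),zang(),s['force'],s['moment'],s['finger_gap']*.0918, R().T@s['force'])
E
```

```text
8.55 [ 0.50183913 -0.05772469  0.12090393] [-0.59  0.51  0.83  2.03 -0.54  0.84 -0.31] -50.17352633640524 [-1.72126147  0.5503339   0.9226749 ] [-0.74827437  0.08103256 -0.00673304] 0.024947855682545855 [-0.89332012 -0.96074439 -1.54786524]
```

carry_out(series=[0,0.0003,0,-8,0.015,0,0.0007,-0.0001,-16,0.015,0,0.001,-0.0002,-24,0.015,0,0.0013,-0.0004,-32,0.015,0,0.0016,-0.0006,-40,0.015,0,0.0019,-0.0008,-48,0.015,0,0.0021,-0.0011,-56,0.015,0,0.0021,-0.0011,-56,0.015,0,0.0021,-0.0011,-56,0.015,0,0.0021,-0.0011,-56,0.015])

```text
time: 9.55
eef_pos: [0.5029, -0.0559, 0.1209]
tcp_rot: [1.801, 1.544, 1.894]
force: [-0.4, -2.2, 1.2]
finger_gap: 0.268
```

```bash
python3 - <<'E'
from h import *
s=r.observe();print(s['time'],s['eef_pos'],s['qpos'].round(2),zang(),s['force'],s['moment'],s['finger_gap']*.0918, R().T@s['force'])
w=cam('wrist','w5.png');cam('top','top5.png')
E
```

```text
9.55 [ 0.502855   -0.05585387  0.12091189] [-0.41  0.44  0.59  2.03 -0.38  0.79  0.5 ] 5.308444992258878 [-0.39112867 -2.21212322  1.19176795] [-0.70505746 -0.0074135   0.00305112] 0.02463052190076902 [-1.24454476 -2.13451621 -0.60144036]
```

View pics/w5.png

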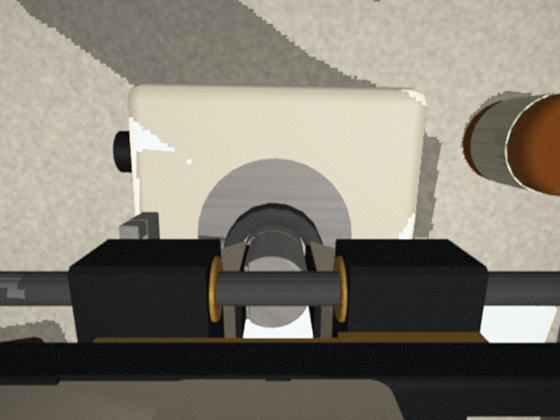

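The housing edges are square to the jaws (top edge (133,86)–(425,92)) and the rest is at the left (140,228). The gap is 24.6 mm, so the grip is across the flat and held. Next: open, rise, turn the jaws 90° and look at the screw.

carry_out(series=[0,0,0,0,0.07,0,0,0,0,0.07,0,0,0,0,0.07,-0.03,0,0,0,0.07,-0.06,0,0,0,0.07,-0.09,0,0,8,0.07,-0.12,0,0,16,0.07,-0.12,0,0,24,0.07,-0.12,0,0,32,0.07,-0.12,0,0,40,0.07])

```text
time: 10.65
eef_pos: [0.5039, -0.0579, 0.2411]
tcp_rot: [2.475, 1.542, 1.867]
force: [0.5, 0.4, 0.4]
finger_gap: 0.762
```

carry_out(series=[0,0,0,8,0.07,0,0,0,16,0.07,0,0,0,24,0.07,0,0,0,32,0.07,0,0,0,40,0.07,0,0,0,46,0.07,0,0,0,50,0.07,0,0,0,50,0.07,0,0,0,50,0.07,0,0,0,50,0.07])

```text
time: 11.65
eef_pos: [0.5038, -0.0582, 0.2408]
tcp_rot: [-2.917, 1.543, 1.893]
force: [0.4, 0.4, 0.2]
finger_gap: 0.765
```

```bash
python3 - <<'E'
from h import *
w=cam('wrist','w6.png')
import pickle; pickle.dump(w,open('w6.pkl','wb'))
s=r.observe();print(s['time'],s['eef_pos'],s['qpos'].round(2),zang(),R()[:,0].round(3))
u,v=proj(w,[.5005,-.0555,.115]);print(u,v); u,v=int(u),int(v)
y0,x0=max(v-90,0),u-100
i=w['image'][y0:y0+180,x0:x0+200]
g=np.clip((i.astype(float)/200)**.6*255,0,255).astype('u1')
print(x0,y0);cv2.imwrite('pics/c6.png',cv2.resize(g,None,fx=3.3,fy=3.3,interpolation=cv2.INTER_CUBIC))
E
```

```text
11.7 [ 0.50379819 -0.0583075   0.24075416] [-0.75  0.35  1.02  1.93 -0.36  1.07 -1.05] -84.45525378465503 [-0.009  0.026 -1.   ]
279.10504855086634 210.21496886369636
179 120
```

View pics/c6.png

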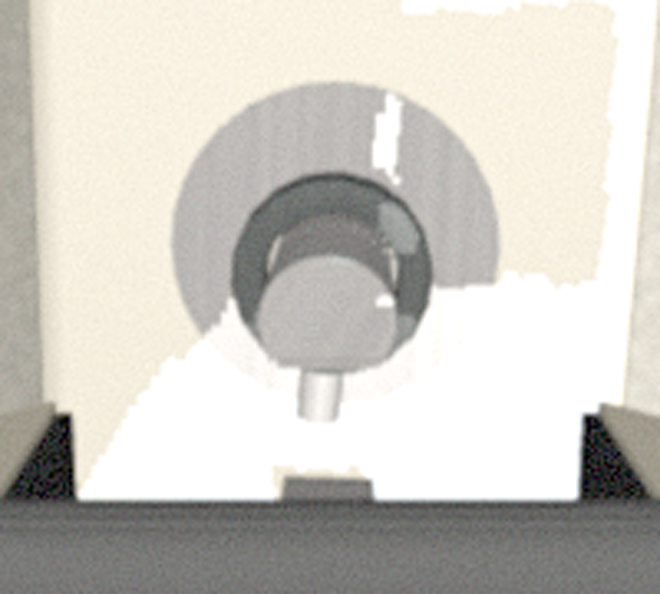

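The flat's chord is at the bottom (crop y≈370), facing the rest (328,480). The screw end is at (319,418), nearly pointing at the rest. I'll compute its angle and the descent.

```bash
python3 - <<'E'
from h import *
import pickle; w=pickle.load(open('w6.pkl','rb'))
P=lambda u,v,z:onz(w,179+u/3.3,120+v/3.3,z)
ax=P(327,326,.137);cc=P(332,272,.098);sc=P(319,418,.0965);re=P(328,480,.075)
print(ax,cc,sc,re)
for a in(cc,ax): d=sc-a;print('screw',np.degrees(np.arctan2(d[1],d[0]))%360,np.linalg.norm(d[:2])); d=re-a;print('rest',np.degrees(np.arctan2(d[1],d[0]))%360)
d=P(283,480,.07)-P(372,480,.07);print(d)
# housing side edges: left (35,100)-(45,400), right (617,100)->(628,400)
for a,b in(((33,50),(45,400)),((617,80),(628,400))): d=P(*b,.06)-P(*a,.06);print(np.degrees(np.arctan2(d[1],d[0]))%360)
c=np.array([.5008,-.0555]);
for z in (.16,.097): print(shift([*c,z]))
E
```

```text
[ 0.50000288 -0.05533431  0.137     ] [ 0.50251924 -0.05531738  0.098     ] [ 0.46414609 -0.05581209  0.0965    ] [ 0.43843604 -0.06010615  0.075     ]
screw 180.7386191109116 0.0383763397114504
rest 184.273621965954
screw 180.76340950664604 0.03585997049533932
rest 184.43195087687133
[-0.00271255  0.02471929  0.        ]
184.1162994050115
191.03804744310943
[ 0.08082349 -0.00221078 -0.00088423]
[ 0.14379892 -0.00181951  0.00083107]
```

carry_out(series=[0.03,-0.002,0,0,0.08,0.06,-0.002,0,0,0.08,0.09,-0.002,0.0005,0,0.08,0.115,-0.002,0.001,0,0.08,0.13,-0.002,0.001,0,0.08,0.1465,-0.002,0.001,0,0.08,0.1465,-0.002,0.001,0,0.08,0.1465,-0.002,0.001,0,0.06,0.1465,-0.002,0.001,0,0.04,0.1465,-0.002,0.001,0,0.04])

```text
time: 12.7
eef_pos: [0.5015, -0.0558, 0.0952]
tcp_rot: [-2.981, 1.543, 1.828]
force: [0.0, 0.6, 0.2]
finger_gap: 0.659
```

carry_out(series=[0,0,0,0,0.04,0,0,0,0,0.04,0,0,0,0,0.04,0,0,0,0,0.04,0,0,0,0,0.04,0,0,0,0,0.04,0,0,0,0,0.04,0,0,0,0,0.04,0,0,0,0,0.04,0,0,0,0,0.04])

```text
time: 13.7
eef_pos: [0.5012, -0.0559, 0.0948]
tcp_rot: [-2.952, 1.543, 1.856]
force: [-0.3, -0.1, 6.4]
finger_gap: 0.537
```

carry_out(series=[-0.003,0,0,0,0.04,-0.006,0,0,0,0.04,-0.009,0,0,0,0.04,-0.012,0,0,0,0.04,-0.016,0,-0.0003,0,0.04,-0.02,0,-0.0004,0,0.04,-0.024,0,-0.0005,0,0.04,-0.028,0,-0.0007,0,0.04,-0.028,0,-0.0007,0,0.04,-0.028,0,-0.0007,0,0.04])

```text
time: 14.7
eef_pos: [0.5011, -0.0559, 0.1225]
tcp_rot: [-2.938, 1.544, 1.87]
force: [3.7, -0.4, -1.3]
finger_gap: 0.538
```

```bash
python3 - <<'E'
from h import *
w=cam('wrist');sd=cam('side')
s=r.observe();print(s['time'],s['eef_pos'],zang(),s['force'],s['moment'],s['finger_gap']*.0918)
i=w['image'][100:380,130:430]
u,v=map(int,proj(sd,[.5,-.056,.12]));j=sd['image'][v-45:v+45,u-45:u+45]
en=lambda i:np.clip((i.astype(float)/200)**.6*255,0,255).astype('u1')
print(u,v)
cv2.imwrite('pics/c7.png',np.hstack([cv2.resize(en(i),(400,373)),cv2.resize(j,(373,373),interpolation=2)]))
E
```

```text
14.8 [ 0.50111762 -0.05588715  0.12233319] -84.52164228743642 [ 5.08948791 -0.03373164 -1.16119049] [-0.07286384 -0.87777554  0.00831792] 0.0492975539814824
283 222
```

View pics/c7.png

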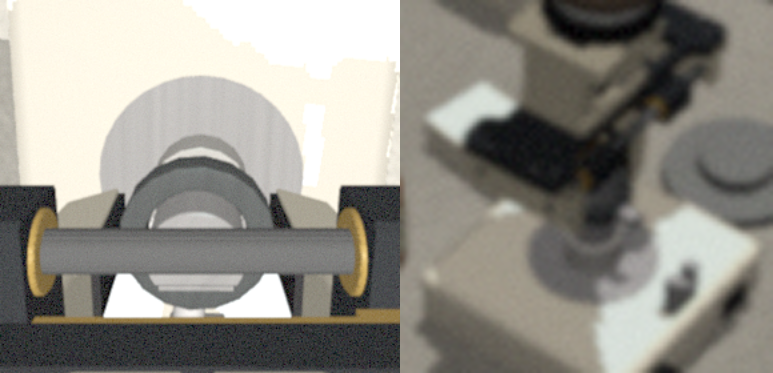

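```bash
python3 - <<'E'
from h import *
w=cam('wrist');g=cv2.cvtColor(w['image'],6)
col=g[205:240,275:285].mean(1).round();print(list(zip(range(205,240),col)))
row=g[255:262,215:345].mean(0).round();print(row.tolist())
ax=np.array([.5007,-.0555])
for v in (216,217,218,219,220):
  for z in (.11,.115,.12,.125,.13):
    d=onz(w,280,v,z)[:2]-ax; 
    print(v,z,round(np.linalg.norm(d)*1e3,1),end=' | ')
  print()
for z in(.098,.118,.1255): print(z,[np.round(proj(w,[*(ax+.025*np.array([np.cos(a),np.sin(a)])),z]),1) for a in np.radians([5.5,95.5,-84.5])])
s=r.observe();print(s['time'],s['force'],s['eef_pos'])
E
```

```text
[(205, np.float64(84.0)), (206, np.float64(86.0)), (207, np.float64(88.0)), (208, np.float64(85.0)), (209, np.float64(84.0)), (210, np.float64(107.0)), (211, np.float64(142.0)), (212, np.float64(164.0)), (213, np.float64(161.0)), (214, np.float64(160.0)), (215, np.float64(159.0)), (216, np.float64(137.0)), (217, np.float64(78.0)), (218, np.float64(32.0)), (219, np.float64(25.0)), (220, np.float64(28.0)), (221, np.float64(29.0)), (222, np.float64(30.0)), (223, np.float64(30.0)), (224, np.float64(35.0)), (225, np.float64(48.0)), (226, np.float64(61.0)), (227, np.float64(62.0)), (228, np.float64(60.0)), (229, np.float64(58.0)), (230, np.float64(59.0)), (231, np.float64(59.0)), (232, np.float64(59.0)), (233, np.float64(57.0)), (234, np.float64(56.0)), (235, np.float64(57.0)), (236, np.float64(58.0)), (237, np.float64(56.0)), (238, np.float64(55.0)), (239, np.float64(56.0))]
[13.0, 7.0, 12.0, 12.0, 10.0, 11.0, 8.0, 17.0, 28.0, 45.0, 50.0, 53.0, 54.0, 54.0, 53.0, 53.0, 52.0, 55.0, 53.0, 53.0, 54.0, 52.0, 53.0, 52.0, 54.0, 53.0, 51.0, 51.0, 53.0, 73.0, 95.0, 89.0, 73.0, 60.0, 62.0, 64.0, 64
[... 586 characters left out ...]
 25.7 | 216 0.12 27.1 | 216 0.125 28.5 | 216 0.13 29.8 | 
217 0.11 23.8 | 217 0.115 25.2 | 217 0.12 26.6 | 217 0.125 28.0 | 217 0.13 29.4 | 
218 0.11 23.4 | 218 0.115 24.8 | 218 0.12 26.2 | 218 0.125 27.6 | 218 0.13 29.0 | 
219 0.11 22.9 | 219 0.115 24.4 | 219 0.12 25.8 | 219 0.125 27.2 | 219 0.13 28.6 | 
220 0.11 22.5 | 220 0.115 23.9 | 220 0.12 25.4 | 220 0.125 26.8 | 220 0.13 28.2 | 
0.098 [array([279.9, 207.8]), array([228.9, 256.8]), array([331. , 257.8])]
0.118 [array([278.9, 219.5]), array([221.8, 273.9]), array([336.3, 275.1])]
0.1255 [array([278.5, 224.6]), array([218.7, 281.4]), array([338.6, 282.8])]
14.85 [ 3.96897949 -0.6087871  -2.00810097] [ 0.50108539 -0.05588792  0.12230404]
```

The collar's outer wall spans rows 217 (lower edge) to 225 (upper edge). Projection predicts about 215.5 and 224.6 for a 27.5 mm lift, so it is where I want it and the arm is still. Handing in.

```bash
python3 -c "
from h import *
s=r.observe();print(s['time'],abs(s['qvel']).max(),s['finger_gap']*.0918);print(r.job_done())"
```

```text
14.85 0.002842525092805932 0.04923959948339498
the job is handed in; nothing more can be done
None
```

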